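# Fit the splined coupling on the gearbox shaft

## Robot

A 6-joint arm with a two-finger parallel gripper is mounted at the origin on the work surface. World frame = base frame: x ahead of the robot, y to its left, z up, the work surface at z = 0. Lengths are in m, angles in rad, forces in N, time in s.
With the tool pointing down it reaches from about 0.375 to 0.925 m from the base axis. Payload 5.7 kg.
Tool frame: the origin (TCP) lies midway between the tips of the shut fingers; the grasp point (between the pads) lies 19 mm behind it; z points along the fingers, y is the line along which they close (so a half turn about z gives the same grasp; the last joint's range is limited). The gripper opens to 88 mm and grips with 3 to 60 N. Pads are 20 mm wide; open, the fingers measure 115 mm over their backs; the gripper's body (75 mm by 178 mm) begins 61 mm behind the grasp point.
Start: joints at [1.132, 0.359, 1.51, -0, 1.272, -0.115], TCP at [0.191, 0.569, 0.202] pointing down, gripper open.
Joint ranges: [-2.97, 2.97], [-1.01, 2.36], [0.21, 2.38], [-0.96, 4.11], [0.2, 2.71], [-2.98, 2.98]. Speed limits (rad/s): [2.39, 2.39, 3.14, 3.14, 3.14, 3.14].

## Interface

Orientations are given as a unit quaternion [x, y, z, w].
In Python, from bench import move_ptp, servo_line, goto_joints, move_gripper, sleep, inverse_kinematics, capture, PlanningError, close_job, spot_in, silhouettes, current_clock, current_joint_pos, current_qvel, current_joint_torque, current_position, current_orientation, current_force, current_torque, current_finger_gap, current_grip_force gives the robot as it stands. Calls block until the motion is done:
- move_ptp(position, orientation): joint-space move of the TCP to a pose.
- servo_line(position, orientation=None, rate=0.15, contact_N=None): straight line of the TCP; orientation=None keeps the orientation; rate is the mean speed in m/s. With contact_N (N) it stops when the force on the tool has changed by that much, and returns True; else False.
- goto_joints(angles): joint-space move.
- move_gripper(opening): finger opening in m; the grip force is fixed at half the most; returns when the fingers have stopped.
- sleep(seconds).
- inverse_kinematics(position, orientation): joint angles nearest the present ones, or None.
- capture(name): name is "scene" or "top" or "wrist"; returns a dict with "image" (384x512x3 uint8, blue, green, red), "range_z" (384x512 float32, m along the optical axis (not along the pixel's ray), 0 where there is no reading), "intrinsics" (3x3 intrinsics, pixels), "R" (3x3) and "t" (3): a world point X has camera coordinates R X + t. Camera axes: x right, y down, z forward; pixel columns grow to the right and rows downward; lengths in m; the calibration is good to about 2 mm. A picture is of the moment at which its call begins.
A pose or a line that the arm cannot do raises PlanningError and nothing moves.
- close_job(): hands the job in; it is judged then, once.
Trained networks look in the newest picture that a camera, given by its name, has taken for a name from the list of things; names that differ only in an ending like _2 or _b are one class to them, and where a whole thing is asked for, a point or a joint stands for the part that bears it (a point fixed in the world has none). Each returns a list of dicts, best first, with "conf" (0 to 1); they miss things now and then, are a little off and sometimes report something else, mostly with a low value. They report only what shows in the picture. A call takes as long as a camera call. They do not tell look-alikes from the thing itself.
- spot_in(camera, query): "xy" ([column, row] in pixels, amid what is visible of it).
- silhouettes(camera, query): "region" (384x512 bool, what is visible of it) and "xy" ([column, row] in pixels, amid what is visible of it).
Readings, each from a call of its own:
- current_clock(): time.
- current_joint_pos(): joint angles.
- current_qvel(): joint speeds.
- current_joint_torque(): joint torques, N m.
- current_position(): TCP position.
- current_orientation(): TCP orientation.
- current_force(): force on the tool from outside, world axes, zero at the start.
- current_torque(): the same for the moment, N m.
- current_finger_gap(): finger opening in m.
- current_grip_force(): force on a finger pad.
Only numpy, scipy, OpenCV 4.12 (cv2) and the standard library are available. Lean on these libraries where they do the work, as an engineer would, in place of code of your own. Each camera call takes 0.05 s, during which the arm holds its last target. There are 200 camera calls.

## Task

On the repair bench, pick up the large six-sided coupling with teeth in its bore and push it down onto the toothed shaft that stands up from the gearbox, rocking it a little about the shaft if the teeth do not mesh at once. Push it fully home against the shoulder at the foot of the shaft with the gripper rather than letting it drop, then let go. Leave the small coupling and the plain round spacer where they are.

Things in the scene. Friction and masses are not known exactly. Their poses are not given: they have to be found in the camera images.
- coupling: Part to fit: loose steel sleeve, about 0.3 kg, upright, 45 mm tall, outside a hexagon 46 mm across flats (grip these), open at both ends. Origin: centre of underside, z up, x through the middle of a flat. Bore 38 mm across flats; six inward teeth 3.5 mm wide in its corners (30, 90.. deg from x), 25 mm between opposite tips, from 15 mm up to the top, with sloped feet from 6 mm up.
- shaft (a point): Centre of the 48 mm round shoulder, 65 mm above the bench, at the foot of the fixed upright shaft; z up. Core 20 mm thick to 30 mm up, then a cone to 8 mm thick at 46 mm. Six teeth, 32 mm over tips, 4 mm wide, at 0, 60.. deg from x, up to 26 mm. They mesh at equal yaw of coupling and shaft modulo 60 deg, play 12 deg and 2.5 mm. Under it: round housing 92 mm wide, top 55 mm high; square foot 120 mm.
- small_coupling: Bystander: a loose, smaller six-sided steel coupling, 30 mm across flats, 28 mm tall, too small for the shaft. Origin: centre of its underside, z up.
- spacer: Bystander: a loose plain round steel spacer ring, 54 mm outside diameter, smooth 26 mm bore, 30 mm tall. Origin: centre of its underside, z up.
Mind the look-alikes: they are no part of the job. Leave any yellow look-alike of the coupling alone.

How it is judged:
By the outcome, as a careful person would: the job done as asked, in the order asked, and still so for the second after the job is handed in, with the robot touching nothing.
It also fails if it takes over 40 s, if anything falls off the work surface, if the arm or the gripper's body presses on something with over 40 N, if the wrist force passes 120 N, or if a joint passes its speed limit or range.

## Working session

There is one attempt and no reset: what is moved stays moved. The work goes in short steps, each a Python script; the robot and the scene stay as the last script left them, time stands still between calls to the robot, and variables do not carry over. Pictures are saved under pics/ and viewed, at most 10 in all, crops included, and the job is handed in when it is done.

```bash
mkdir -p pics
python3 - <<'E'
from bench import *
import cv2,numpy as np
ims=[]
for c in ["scene","top"]:
    d=capture(c); ims.append(d["image"]); np.savez(f"{c}.npz",**d)
    for q in ["coupling","small_coupling","spacer","shaft"]:
        try: print(c,q,[(np.round(r["xy"],1).tolist(),round(r["conf"],2)) for r in spot_in(c,q)])
        except Exception as e: print(c,q,e)
for n,i in zip("st",ims): cv2.imwrite(f"pics/a_{n}.png",i)
cv2.imwrite("pics/a.png",cv2.resize(np.vstack(ims),None,fx=.78,fy=.78))
print(current_clock())
E
```

```text
scene coupling [([247.6, 199.1], 0.78), ([255.4, 177.5], 0.63)]
scene small_coupling [([201.7, 233.3], 0.64), ([150.8, 194.0], 0.41)]
scene spacer [([150.4, 196.9], 0.9)]
scene shaft [([361.3, 275.7], 0.94)]
top coupling [([289.6, 235.8], 0.71), ([276.0, 198.4], 0.67)]
top small_coupling []
top spacer [([273.9, 204.4], 0.73), ([358.0, 168.1], 0.68)]
top shaft [([159.2, 167.9], 0.6)]
0.5
```

View pics/a_t.png

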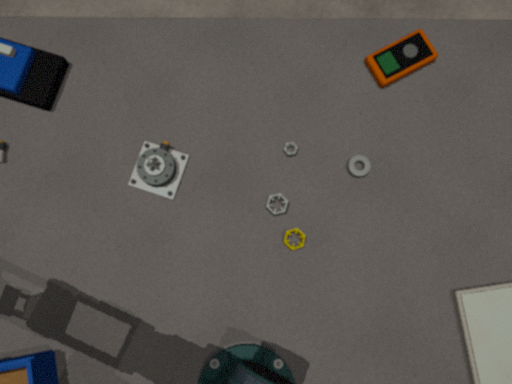

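View pics/a_s.png

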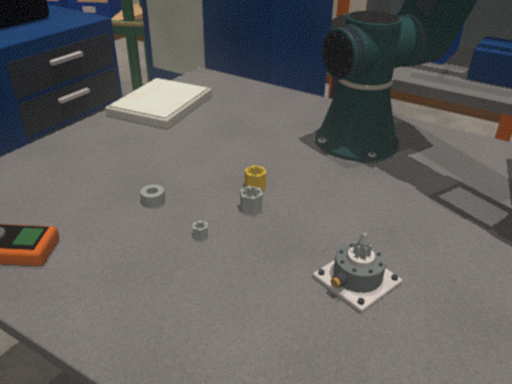

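In the top view, the candidates are grey hex (277,204), yellow look-alike (294,239), small hex (291,149) and spacer (359,166). The shaft is at about (155,166). The large grey hex with a toothed bore at (277,204) (scene view 250,199) fits the description. I'll confirm it in a crop and compute coarse positions.

```bash
cat > h.py <<'E'
import numpy as np
from scipy.spatial.transform import Rotation as Ro
def w_at_z(d,uv,z):
    K,R,t=d["intrinsics"],d["R"],d["t"]; r=R.T@np.linalg.solve(K,[uv[0],uv[1],1.]); c=-R.T@t
    return c+r*(z-c[2])/r[2]
def cloud(d):
    Z=d["range_z"]; v,u=np.mgrid[:Z.shape[0],:Z.shape[1]]
    p=np.stack([u,v,np.ones_like(u)],-1)@np.linalg.inv(d["intrinsics"]).T*Z[...,None]
    return np.where(Z[...,None]>0,(p-d["t"])@d["R"],np.nan)
def down(yaw): # tool x at yaw, z down
    return (Ro.from_euler('z',yaw)*Ro.from_euler('x',np.pi)).as_quat()
E
python3 - <<'E'
from h import *
import cv2
from bench import *
d=dict(np.load("top.npz"))
for n,uv,z in [("coup",(277,204),.045),("yellow",(294,239),.045),("small",(291,149),.028),("spacer",(359,166),.03),("shaft",(155,166),.08)]:
    print(n,w_at_z(d,uv,z).round(3))
print(d["R"].round(2),d["t"].round(2),d["intrinsics"].round(0)[0])
print(Ro.from_quat(current_orientation()).as_matrix().round(2))
c=d["image"][130:260,120:380]; cv2.imwrite("pics/c.png",cv2.resize(c,None,fx=3,fy=3,interpolation=cv2.INTER_CUBIC))
E
```

```text
coup [ 0.444 -0.072  0.045]
yellow [ 0.36  -0.112  0.045]
small [ 0.583 -0.108  0.028]
spacer [ 0.541 -0.274  0.03 ]
shaft [0.527 0.216 0.08 ]
[[ 0.   -1.    0.  ]
 [-0.98 -0.   -0.17]
 [ 0.17 -0.   -0.98]] [-0.02  0.49  1.16] [498.   0. 255.]
[[-0.95  0.32 -0.  ]
 [ 0.32  0.95 -0.  ]
 [ 0.   -0.   -1.  ]]
```

View pics/c.png

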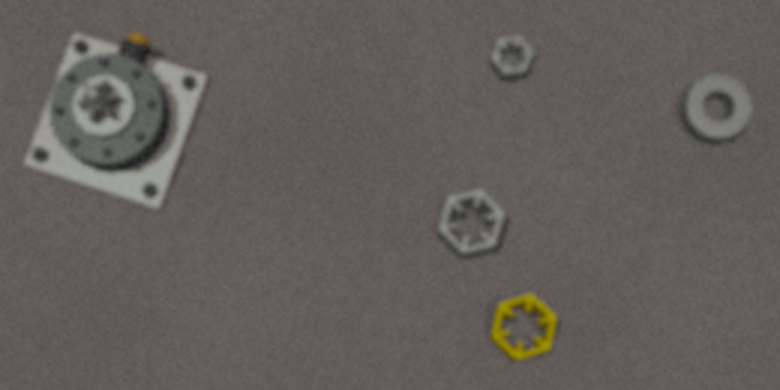

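The crop shows it clearly: a large grey hex with an inward-toothed bore at crop (472,222), the yellow look-alike at (525,327), and the gearbox shaft at (103,103). Next, close wrist views of the shaft and the coupling.

Run:
```python
from h import *
import cv2
from bench import *
ims=[]
for n,p in [("shaft",[.50,.212,.33]),("coup",[.43,-.072,.26])]:
    yaw=np.arctan2(p[1],p[0])+np.pi
    for y in (yaw,yaw-np.pi):
        q=inverse_kinematics(p,down(y))
        if q is not None: print(n,round(y,2),np.round(q,2))
    q0=current_joint_pos()
    ys=[y for y in (yaw,yaw-np.pi) if inverse_kinematics(p,down(y)) is not None]
    y=min(ys,key=lambda y:abs(inverse_kinematics(p,down(y))[5]))
    move_ptp(p,down(y)); sleep(.2)
    d=capture("wrist"); np.savez(f"w_{n}.npz",**d); ims.append(d["image"])
    print(n,current_position(),current_clock(), (-d["R"].T@d["t"]).round(3), d["R"][2].round(2))
cv2.imwrite("pics/w.png",cv2.resize(np.vstack(ims),None,fx=.78,fy=.78))
```

```text
shaft 3.54 [ 0.27  0.18  1.44  0.    1.52 -1.7 ]
shaft 0.4 [ 0.27  0.18  1.44 -0.    1.52  1.44]
shaft [0.49972226 0.2125359  0.32980054] 2.5333 [0.568 0.243 0.512] [-0.25 -0.11 -0.96]
coup 2.98 [-0.32  0.06  1.76  0.    1.33 -1.73]
coup -0.17 [-0.32  0.06  1.76 -0.    1.33  1.41]
coup [ 0.43057766 -0.07132409  0.26017649] 3.9333 [ 0.503 -0.082  0.443] [-0.27  0.04 -0.96]
```

View pics/w.png

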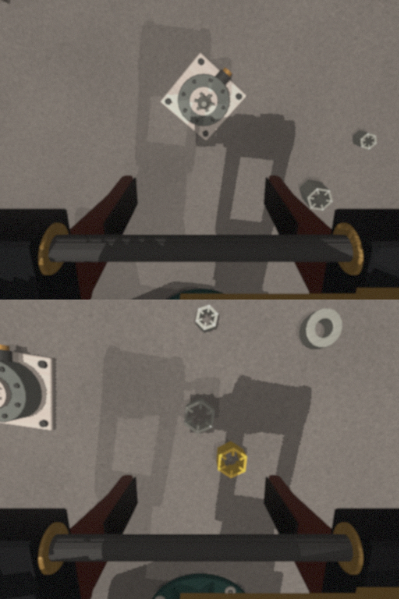

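Wrist views show the shaft at about (262,130) and the coupling, in the gripper's shadow, at about (256,147); the yellow one is at (297,206). I'll rectify both to metric top-down crops and fit the yaw.

```bash
cat >> h.py <<'E'
import cv2
def rectify(d,c,z,half=.04,s=.0002,img=None):
    # output col -> -y , row -> -x  (world x up, y left)
    n=int(2*half/s); K,R,t=d["intrinsics"],d["R"],d["t"]
    r,k=np.mgrid[:n,:n]; P=np.stack([c[0]+half-r*s,c[1]+half-k*s,np.full(r.shape,z)],-1)
    q=(P@R.T+t)@K.T; m=(q[...,:2]/q[...,2:]).astype(np.float32)
    return cv2.remap(d["image"] if img is None else img,m[...,0],m[...,1],cv2.INTER_CUBIC)
E
python3 - <<'E'
from h import *
o=[]
for n,uv,z in [("coup",(256,147),.045),("shaft",(262,130),.091)]:
    d=dict(np.load(f"w_{n}.npz")); c=w_at_z(d,uv,z)
    P=cloud(d); X=P[(np.hypot(P[...,0]-c[0],P[...,1]-c[1])<.04)]
    print(n,"c",c.round(4),"N",len(X),"zpct",np.nanpercentile(X[:,2],[5,25,50,75,95,99]).round(4))
    lo,hi=(.036,.055) if n=="coup" else (.075,.1)
    T=X[(X[:,2]>lo)&(X[:,2]<hi)]
    r=cv2.minEnclosingCircle((T[:,:2]*1000).astype(np.float32)); print("encl",r,len(T),"mean",T.mean(0).round(4))
    if n=="shaft":
        S=X[(X[:,2]>.058)&(X[:,2]<.072)]; print("shoulder",cv2.minEnclosingCircle((S[:,:2]*1000).astype(np.float32)),len(S),np.median(S[:,2]))
    im=rectify(d,c,z); im=cv2.normalize(im,None,0,255,cv2.NORM_MINMAX); o.append(im); 
cv2.imwrite("pics/r.png",np.hstack(o))
E
```

```text
coup c [ 0.4477 -0.0725  0.045 ] N 16038 zpct [-0.0006  0.375   0.3776  0.3787  0.3877  0.3887]
encl ((443.3171081542969, -69.89469909667969), 26.34756851196289) 619 mean [ 0.4433 -0.07    0.0438]
shaft c [0.5343 0.2217 0.091 ] N 17813 zpct [0.0548 0.4444 0.4472 0.4484 0.4572 0.4582]
encl ((531.6729125976562, 223.2899627685547), 16.076074600219727) 200 mean [0.533  0.2235 0.0912]
shoulder ((532.6975708007812, 222.25125122070312), 39.11711883544922) 741 0.06460542693131445
```

View pics/r.png

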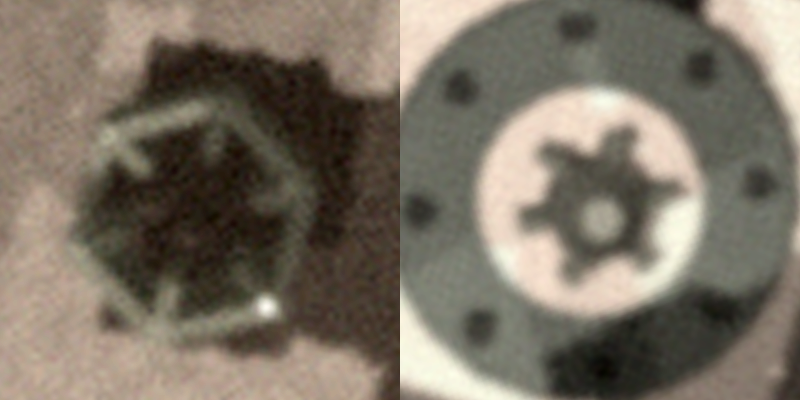

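The rectified crops are clear. The coupling corners are near 45° mod 60 and the shaft teeth near 41° mod 60. I'll refine both with template fits.

```bash
cat > fit.py <<'E'
from h import *
from scipy.optimize import differential_evolution as DE
a6=np.deg2rad(np.arange(6)*60)
def hexr(P,x,y,yaw): # flats at yaw
    v=P[...,:2]-[x,y]; return np.max([v[...,0]*np.cos(yaw+a)+v[...,1]*np.sin(yaw+a) for a in a6],0)
def grid(c,half=.04,s=.0002):
    n=int(2*half/s); r,k=np.mgrid[:n,:n]; return np.stack([c[0]+half-r*s,c[1]+half-k*s],-1)
def gray(d,c,z): return cv2.GaussianBlur(cv2.cvtColor(rectify(d,c,z),cv2.COLOR_BGR2GRAY),(0,0),2).astype(float)
def contrast(g,a,b): return -(g[a].mean()-g[b].mean())
def starmask(G,x,y,yaw,r0,r1,w):
    v=G-[x,y]; r=np.hypot(v[...,0],v[...,1]); m=np.zeros(r.shape,bool)
    for a in a6:
        u=v[...,0]*np.cos(yaw+a)+v[...,1]*np.sin(yaw+a); n=-v[...,0]*np.sin(yaw+a)+v[...,1]*np.cos(yaw+a)
        m|=(u>r0)&(u<r1)&(abs(n)<w)
    return m,r
def fit_shaft(d,c0):
    g=gray(d,c0,.091); G=grid(c0)
    def f(p):
        m,r=starmask(G,*p,.009,.016,.002); return -contrast(g,m,~m&(r>.0115)&(r<.0185))
    r=DE(f,[(c0[0]-.006,c0[0]+.006),(c0[1]-.006,c0[1]+.006),(.17,.17+np.pi/3)],seed=0,maxiter=40,popsize=10); return r.x,r.fun
def fit_hex(d,c0,z=.045):
    P=cloud(d); X=P[(np.hypot(P[...,0]-c0[0],P[...,1]-c0[1])<.04)]; T=X[(X[:,2]>z-.006)&(X[:,2]<z+.006)]
    def f(p):
        h=hexr(T,*p); return np.mean(np.clip(np.abs(h-.021)-.002,0,.004))
    r=DE(f,[(c0[0]-.008,c0[0]+.008),(c0[1]-.008,c0[1]+.008),(-.3,-.3+np.pi/3)],seed=0,maxiter=60,popsize=12)
    g=gray(d,c0,z); G=grid(c0)
    def f2(p):
        h=hexr(G,*p); return contrast(g,(h>.019)&(h<.023),((h>.024)&(h<.026))|((h>.014)&(h<.018)))
    r2=DE(f2,[(c0[0]-.008,c0[0]+.008),(c0[1]-.008,c0[1]+.008),(-.3,-.3+np.pi/3)],seed=0,maxiter=60,popsize=12)
    return r.x,r.fun,r2.x,r2.fun
def shoulder(d,c0):
    G=grid(c0); g=gray(d,c0,.065)
    def f(p):
        r=np.hypot(*(G-p).transpose(2,0,1)); return contrast(g,(r>.019)&(r<.0238),(r>.0245)&(r<.03))
    r=DE(f,[(c0[0]-.008,c0[0]+.008),(c0[1]-.008,c0[1]+.008)],seed=0,maxiter=40,popsize=10); return r.x,r.fun
if __name__=="__main__":
    ds=dict(np.load("w_shaft.npz")); dc=dict(np.load("w_coup.npz"))
    x,f=fit_shaft(ds,(.533,.2225)); print("shaft",x.round(4),np.rad2deg(x[2]),f)
    print("shoulder",shoulder(ds,(.533,.2225)))
    a,b,c,e=fit_hex(dc,(.444,-.0705)); print("hex",a.round(4),np.rad2deg(a[2]),b,c.round(4),np.rad2deg(c[2]),e)
    from bench import inverse_kinematics
    for k in range(-6,7):
        y=c[2]+np.pi/2+k*np.pi/3
        q=inverse_kinematics([.444,-.071,.012],down(y)); print(k,round(np.rad2deg(y)),None if q is None else np.round(q,2))
E
python3 fit.py
```

```text
shaft [0.5337 0.2219 0.71  ] 40.679599010255096 -62.87999284714137
shoulder (array([0.53179805, 0.22211498]), np.float64(-71.71380831313861))
hex [ 0.4433 -0.07    0.2373] 13.59469185697364 0.0007631010079588809 [ 0.4435 -0.07    0.2645] 15.153649187443586 -15.029932339234975
-6 -255 [-0.31  0.43  2.02 -0.    0.69 -0.58]
-5 -195 [-0.31  0.43  2.02  0.    0.69 -1.62]
-4 -135 [-0.31  0.43  2.02 -0.    0.69 -2.67]
-3 -75 [-0.31  0.43  2.02 -0.    0.69  2.56]
-2 -15 [-0.31  0.43  2.02 -0.    0.69  1.52]
-1 45 [-0.31  0.43  2.02 -0.    0.69  0.47]
0 105 [-0.31  0.43  2.02 -0.    0.69 -0.58]
1 165 [-0.31  0.43  2.02  0.    0.69 -1.62]
2 225 [-0.31  0.43  2.02 -0.    0.69 -2.67]
3 285 [-0.31  0.43  2.02 -0.    0.69  2.56]
4 345 [-0.31  0.43  2.02 -0.    0.69  1.52]
5 405 [-0.31  0.43  2.02 -0.    0.69  0.47]
6 465 [-0.31  0.43  2.02 -0.    0.69 -0.58]
```

Run:
```python
from h import *
from fit import fit_hex
from bench import *
x,y=.4434,-.0700; yaw=np.deg2rad(-15.2); q=down(yaw)
move_ptp([x,y,.11],q)
servo_line([x,y,.012],q,rate=.1,contact_N=8)
print(current_position(),current_force().round(1) if hasattr(current_force(),'round') else current_force())
move_gripper(.03); print("gap",current_finger_gap(),current_grip_force())
servo_line([x,y,.10],q,rate=.12); print("gap",current_finger_gap(),current_force())
# carry to the shaft
yt=np.deg2rad(-15.2+25.6)
move_ptp([.5328,.222,.175],down(yt)); sleep(.2)
print(current_position(),current_force(),current_torque(),current_joint_pos(),current_clock())
o=[]
for c in ("wrist","scene"):
    d=capture(c); np.savez(f"h_{c}.npz",**d); o.append(d["image"])
cv2.imwrite("pics/h.png",np.hstack([o[0][60:384,80:432],cv2.resize(o[1][150:312,270:446],(352,324))]))
```

```text
[ 0.44396002 -0.07019183  0.01252434] [-0.3  0.2 -0.1]
gap 0.04574033856306061 29.896251261234283
gap 0.04600518892687811 [ 0.55901272  0.15514614 -3.55354556]
[0.53263933 0.22059939 0.17462907] [-0.13359409  1.17994015 -2.53050834] [0.00182752 0.10904934 0.01982445] [ 2.73020548e-01  3.51436297e-01  1.59424275e+00 -2.48249994e-04
  1.19685490e+00  1.66437632e+00] 8.725
```

View pics/h.png

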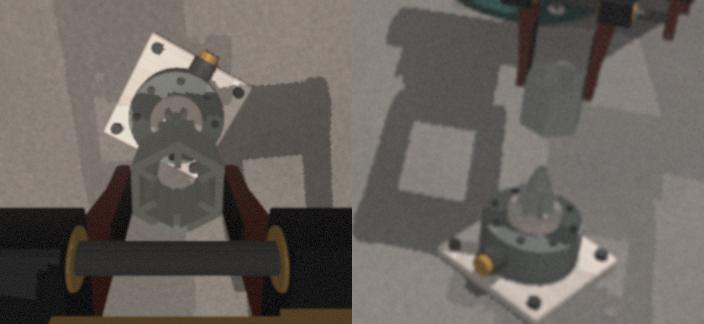

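The coupling is held across its flats (gap 46.0 mm) and hangs upright: left panel about (178,190), directly above the shaft. I'll check its pose in the hand.

Run:
```python
from h import *
from fit import *
d=dict(np.load("h_wrist.npz"))
z=.1746-.0125+.045
P=cloud(d); X=P[np.hypot(P[...,0]-.5328,P[...,1]-.221)<.03]; T=X[abs(X[:,2]-z)<.012]
h=np.histogram(T[:,2],12); print(len(T),h[0],h[1].round(3))
a,b,c,e=fit_hex(d,(.5328,.221),z); print(a.round(4),np.rad2deg(a[2]),b,c.round(4),np.rad2deg(c[2]),e)
```

```text
5529 [ 294  328  345  380  406 1831 1461   84   95   87  113  105] [0.195 0.197 0.199 0.201 0.203 0.205 0.207 0.209 0.211 0.213 0.215 0.217
 0.219]
[0.5328 0.222  0.7014] 40.18443253825964 0.0009943351528662137 [0.5311 0.2213 0.7033] 40.293429764072386 -13.839263983171136
```

Run:
```python
from h import *
from bench import *
yt=np.deg2rad(10.6); x,y=.5332,.2228
def rep(s): print(s,np.round(current_position(),4),np.round(current_force(),1),np.round(current_torque(),2),"gap",round(current_finger_gap(),4),round(current_clock(),2))
servo_line([x,y,.125],down(yt),rate=.1); rep("pre")
h=servo_line([x,y,.078],down(yt),rate=.04,contact_N=10); rep(f"hit {h}")
```

```text
pre [0.5334 0.2229 0.1251] [-0.1  0.4 -3.5] [-0.02  0.15  0.01] gap 0.0459 9.47
hit False [0.5335 0.2229 0.0783] [ 0.2  0.1 -2.8] [-0.    0.19  0.04] gap 0.046 10.8
```

It meshed with no contact. Now push it home against the shoulder.

Run:
```python
from h import *
from bench import *
yt=np.deg2rad(10.6); x,y=.5332,.2228
def rep(s): print(s,np.round(current_position(),4),np.round(current_force(),1),np.round(current_torque(),2),"gap",round(current_finger_gap(),4),round(current_clock(),2))
h=servo_line([x,y,.070],down(yt),rate=.015,contact_N=14); rep(f"hit {h}"); sleep(.3); rep("held")
o=[]
for c in ("wrist","scene"):
    d=capture(c); np.savez(f"i_{c}.npz",**d); o.append(d["image"])
cv2.imwrite("pics/i.png",np.hstack([o[0][60:384,80:432],cv2.resize(o[1][190:352,270:446],(352,324))]))
d=dict(np.load("i_wrist.npz")); P=cloud(d)
X=P[np.hypot(P[...,0]-.533,P[...,1]-.222)<.027]; T=X[(X[:,2]>.1)&(X[:,2]<.125)]; print(np.histogram(T[:,2],10))
```

```text
hit True [0.5336 0.2229 0.077 ] [0.4 0.1 4.6] [-0.07  0.22 -0.03] gap 0.0458 11.09
held [0.5336 0.2229 0.0771] [-1.2 -0.1  6.5] [-0.02  0.25 -0.05] gap 0.0462 11.39
(array([ 526,  538,  569, 2753,  763,   76,   77,   90,  105,   88]), array([0.10000086, 0.1024996 , 0.10499834, 0.10749708, 0.10999581,
       0.11249455, 0.11499329, 0.11749202, 0.11999076, 0.1224895 ,
       0.12498823]))
```

View pics/i.png

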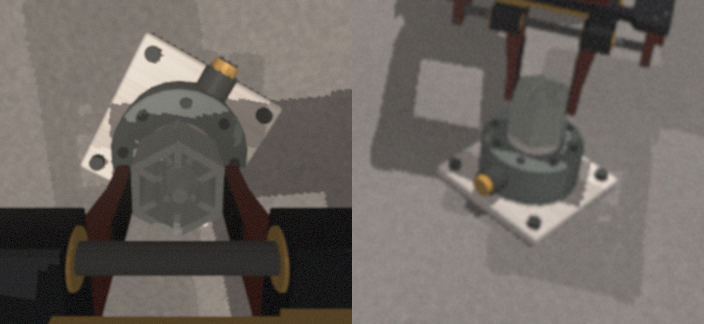

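Coupling top reads about 0.1095 m (home = 0.110), seated on the shoulder with the teeth interleaved at (178,195). One slightly firmer push, then release and retreat.

Run:
```python
from h import *
from bench import *
yt=np.deg2rad(10.6); x,y=.5336,.2229
h=servo_line([x,y,.074],down(yt),rate=.015,contact_N=12); print(h,np.round(current_position(),4),np.round(current_force(),1))
servo_line([x,y,.0772],down(yt),rate=.02); print(np.round(current_position(),4),np.round(current_force(),1))
move_gripper(.08); print(current_finger_gap(),np.round(current_force(),1))
servo_line([x,y,.24],down(yt),rate=.12); sleep(.3)
d=capture("wrist"); s=capture("scene"); P=cloud(d)
X=P[np.hypot(P[...,0]-.533,P[...,1]-.222)<.027]; T=X[(X[:,2]>.09)&(X[:,2]<.13)]; print(np.histogram(T[:,2],16)); print(current_clock())
cv2.imwrite("pics/f.png",np.hstack([d["image"][60:384,80:432],cv2.resize(s["image"][150:312,120:436],(400,205),).repeat(1,0) if 0 else cv2.resize(s["image"][150:330,110:420],(440,324))]))
```

```text
True [0.5336 0.223  0.077 ] [-0.4 -1.2  5.5]
[0.5335 0.2229 0.0771] [ 0.9  0.4 -3. ]
0.07996690048853783 [0.1 0.1 0.1]
(array([ 63,  42,  51,  51,  57,  58,  50,  50,  53,  43,  57,  54,  61,
       382, 455,  40]), array([0.09002151, 0.09140654, 0.09279157, 0.0941766 , 0.09556164,
       0.09694667, 0.0983317 , 0.09971673, 0.10110177, 0.1024868 ,
       0.10387183, 0.10525686, 0.10664189, 0.10802693, 0.10941196,
       0.11079699, 0.11218202]))
14.5667
```

View pics/f.png

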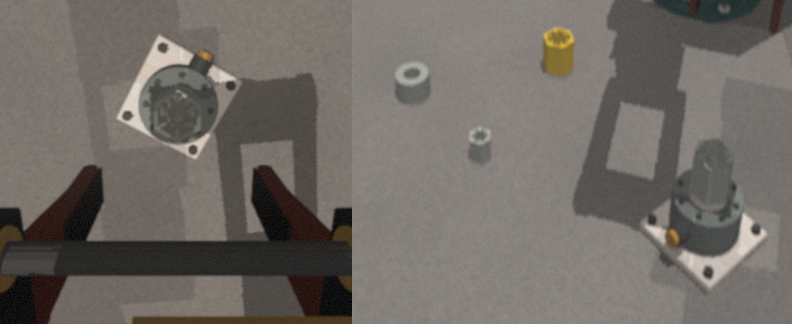

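The coupling sits square on the shaft with its top at about 0.110 m. The spacer, small coupling and yellow look-alike haven't moved, and the gripper is clear.

```bash
python3 -c "
from bench import *
print(close_job())"
```

```text
the job is handed in; nothing more can be done
None
```

The large coupling meshed with the shaft without rocking, was pushed home against the shoulder (top at about 0.110 m) and released, the other parts look undisturbed, and the job was handed in at about 14.6 s.

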